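# Re-set the filter carriage on the optical bench

## Task

On the optical bench, free the filter carriage by turning its orange clamp knob back (counter-clockwise from above) to its loose stop, slide the carriage along the bars until its white pointer stands opposite the middle of the red marker, then turn the knob clockwise to its tight stop so that the carriage is locked there. Do not touch the glass plate, and leave the multimeter, the spare foot and the wooden filter box where they are.

Things in the scene. Friction and masses are not known exactly. Their poses are not given: they have to be found in the camera images.
- bench: Fixed optical bench: two dark steel bars 26 mm wide, 22 mm high, 800 mm long, along the bench's y axis, centred at its x = 0 (rear) and x = -115 mm (front, nearer the robot), and a white scale strip beyond, 46 mm wide, 6 mm high. Origin on the table under the middle of the rear bar. Place and yaw vary (yaw within 0.2 rad).
- carriage (a joint): Position of the carriage along the bench's y axis, m (-0.24 to 0.24). It is a grey saddle plate, 60 mm long along y, from bench x = -145 to +30 mm, z = 24 to 48 mm, carrying a glass plate over the rear bar and the knob over the front bar. Free, it slides against 2 N plus 12 N per m/s and does not coast; push it on its side faces. Clamped, it holds against 25 N.
- clamp_arm (a point): Point on the saddle's upper face (48 mm above the table) on the knob's axis, over the front bar, 115 mm on the robot's side of the rear bar and midway along the saddle's 60 mm length. Axes parallel to the bench's: the side faces for pushing lie at y = -30 and y = +30 mm from here.
- pointer_tip (a point): Tip of the slim white pointer on the far side of the carriage (bench x = 61 mm), 29 mm above the table, midway along the saddle: at the same y in the bench frame as clamp_arm.
- clamp_knob_grip (a point): Grip point of the orange clamp knob, on its upright axis, 85 mm above the table. The knob is a disc 48 mm wide (from 54 to 62 mm above the table) with an upright bar on it, 46 mm long, 14 mm thick, reaching up to 92 mm above the table. This point's x axis points along the bar, its z axis up.
- clamp_knob (a joint): Angle of the clamp knob, rad; grows clockwise seen from above. 0 = loose stop (the bar lies along the bench bars, fully free), 1.4 = tight stop (the bar lies nearly across them). The clamp bites from about 0.8 rad on; it counts as free below 0.3 and as locked above 1.0. Turning takes 0.12 N m, rising to 0.25 at the tight stop. It stays where it is left.
- glass_plate: Upright greenish glass plate 50 x 50 mm, 5 mm thick, held on the carriage's post over the rear bar, its face across the bars (its own y axis is along the bars); origin at the middle of its lower edge, 112 mm above the table. Must not be touched.
- red_marker: Fixed red block, 26 mm in x, 10 mm along the bench (its y axis, parallel to the bench's), 26 mm high, on the far side of the scale strip (its centre 78 mm on the far side of the rear bar's centre line). Origin at the centre of its underside. The carriage's stopping place.
- blue_marker: Fixed blue block, same size, at the other side of the carriage: not the one wanted.
- multimeter: Loose blue multimeter 150 x 78 x 36 mm lying beyond the bench. Origin at the centre of its underside. Leave alone.
- spare_foot: Loose dark round foot 54 mm wide, 60 mm high, with a screw sticking out of its side (reaching 44 mm from its axis), beyond the bench. Origin at the centre of its underside. Leave alone.
- filter_box: Loose small wooden box 80 x 60 x 30 mm, standing on the robot's side near the bench's +y end. Origin at the centre of its underside. Leave alone.
- cell_rider: Fixed rider with a solar-cell panel 110 mm wide in bench x, 190 mm high, on the rear bar near its -y end (bench y = -360 mm). Origin on the table below its post. Only in the way.

How it is judged:
On the way, in this order (a step that is already met when the one before it is completed fails the run):
1. the clamp knob is turned back below 0.3 rad, freeing the carriage (value of joint clamp_knob below 0.3 rad), for 0.2 s.
2. with the clamp still free, the carriage's pointer is brought within 5 mm of the middle of the red marker, along the bench (y of pointer_tip in the frame of red_marker between -0.005 and 0.005 m and value of joint clamp_knob below 0.5 rad), for 0.2 s.
At the end, for the whole second after the job is handed in: The pointer is within 5 mm of the middle of the red marker along the bench, the clamp knob is turned past 1.0 rad (locked), the carriage is at rest, and the multimeter, spare foot and filter box are within 15 mm of where they started (y of pointer_tip in the frame of red_marker between -0.005 and 0.005 m and value of joint clamp_knob above 1 rad and velocity of joint carriage between -0.005 and 0.005 m/s and distance of each of multimeter, spare_foot, filter_box from where it was at the start of the episode below 0.015 m); the robot touches nothing.
It fails at once if the glass plate is touched (contact force between glass_plate and anything else above 0.5 N).
It fails at once if the multimeter, the spare foot or the filter box is moved by more than 15 mm (distance of any of multimeter, spare_foot, filter_box from where it was at the start of the episode above 0.015 m).
It also fails if it takes over 72 s, if anything falls off the work surface, if the arm or the gripper's body presses on something with over 40 N, if the wrist force passes 120 N, or if a joint passes its speed limit or range.

## Robot

A 6-joint arm with a two-finger parallel gripper is mounted at the origin on the work surface. World frame = base frame: x ahead of the robot, y to its left, z up, the work surface at z = 0. Lengths are in m, angles in rad, forces in N, time in s.
With the tool pointing down it reaches from about 0.35 to 0.975 m from the base axis. Payload 4.9 kg.
Tool frame: the origin (TCP) lies on the front face of the gripper's body, between the roots of the fingers; the fingertips stand ctrl.finger_overhang ahead of it and the grasp point (between the pads) lies 54 mm ahead of it (ctrl.finger_overhang is the distance from the TCP to the fingertips, in m); z points along the fingers, y is the line along which they close (so a half turn about z gives the same grasp; the last joint's range is limited). The gripper opens to 85 mm and grips with 20 to 120 N. Pads are 22 mm wide; open, the fingers measure 114 mm over their backs; the gripper's body (76 mm by 85 mm) begins 54 mm behind the grasp point. The pads swing forward as they close: fully open they stand 13 mm farther back than shut.
Start: joints at [1.088, 0.053, 1.613, -0, 1.476, -0.119], TCP at [0.222, 0.584, 0.304] pointing down, gripper open.
Joint ranges: [-3.01, 3.01], [-1.01, 2.22], [0.06, 2.58], [-1.02, 4.17], [0.09, 2.62], [-3.14, 3.14]. Speed limits (rad/s): [2.57, 2.57, 3.14, 3.14, 3.14, 3.14].

## Interface

Orientations are given as a rotation vector (axis times angle).
In Python, from station import ctrl, vision gives the robot as it stands. The module is installed in compiled form; this text tells all that it offers.
- The arm moves only by the tool drive_tool, never from a script. Its argument "rows" is a list of rows, each a list of 2 entries, a list of its own where there are three numbers: the shift along the tool's x, y, z in m, then the turn about the tool's z in rad. A call has 1 to 10 rows; each row shifts and turns the commanded pose from where the row before left it, along the tool's axes as they then stand; what a row does not reach is not made up. A row lasts 1/10 s, in which the tool goes at most 50 mm and 8.59 degrees, less where a joint would pass 70% of its speed; a pose out of reach is approached as far as the arm can. A call with a gripper value outside its range is refused whole. "jaw" is the closure, from 0 (fully open) to 1 (shut), set as the call begins (left out, the last holds). The fingers move at their own pace and stop on an object; "grip_force" is the grip in N (left out, the last holds). Time passes only in rows, so rows that do not move let the fingers close. It gives the time, the measured TCP pose, the force, the opening and the grip force at its end, in the units of the state.
- ctrl.get_obs(): the state, without advancing time (a new reading comes with each control period).
- vision.get_image(name): name is "scene" or "top" or "wrist"; returns a dict with "image" (420x560x3 uint8, blue, green, red), "vertical_fov" (degrees; the focal length in pixels is half the picture's height over the tangent of half this angle, whatever the lens; pixels are square), "cx", "cy" (the principal point, pixels), "R" (3x3) and "t" (3): a world point X has camera coordinates R X + t. Camera axes: x right, y down, z forward; pixel columns grow to the right and rows downward; lengths in m; the calibration is good to about 2 mm. A picture is of the moment at which its call begins. There is no depth.
- ctrl.finish_job(): hands the job in; it is judged then, once.
The state is a dict: "t": time; "q": joint angles; "dq": joint speeds; "effort": joint torques, N m; "tool_pos": TCP position; "tool_rot": TCP orientation; "contact_force": force on the tool from outside, world axes, zero at the start; "wrist_torque": the same for the moment, N m; "opening": finger opening in m; "grip_force": force on a finger pad.
Only numpy, scipy, OpenCV 4.12 (cv2) and the standard library are available. Lean on these libraries where they do the work, as an engineer would, in place of code of your own. Each camera call takes 0.05 s, during which the arm holds its last target. There are 200 camera calls.

## Working session

There is one attempt and no reset: what is moved stays moved. The work goes in short steps, Python scripts to look and compute and a tool call to move; the robot and the scene stay as the last step left them, time stands still between calls to the robot, and variables do not carry over. Pictures are saved under pics/ and viewed, at most 10 in all, crops included, and the job is handed in when it is done.

Besides the shell and the picture viewer there is one more tool, called after "Request:" in YAML: its name, and indented under it one key for each argument. drive_tool: Moves the arm, as the interface text tells. Its arguments: {"type":"object","properties":{"rows":{"type":"array","items":{"type":"array"}},"jaw":{"type":"number"},"grip_force":{"type":"number"}},"required":["rows"]}

```bash
mkdir -p pics; python3 - <<'E'
from station import ctrl, vision
import cv2, json, numpy as np
for n in ("scene","top"):
    d=vision.get_image(n); cv2.imwrite(f"pics/{n}0.png",d["image"])
    print(n,d["vertical_fov"],d["cx"],d["cy"],np.round(d["R"],4).tolist(),np.round(d["t"],4).tolist())
o=ctrl.get_obs(); print({k:np.round(v,3).tolist() for k,v in o.items()}, ctrl.finger_overhang)
E
```

```text
scene 50.49029111007992 278.79002609843394 203.20578604808276 [[-0.6727, 0.7399, 0.0091], [0.5261, 0.4869, -0.6973], [-0.5203, -0.4643, -0.7167]] [0.3768, -0.2342, 1.5163]
top 55.30227542488861 271.9156560532806 208.48162206546982 [[-0.016, -0.9999, 0.0022], [-0.9876, 0.0155, -0.1565], [0.1564, -0.0047, -0.9877]] [0.0078, 0.5676, 1.0416]
{'t': 0.1, 'q': [1.088, 0.053, 1.614, -0.0, 1.476, -0.119], 'dq': [-0.002, -0.003, -0.001, 0.001, 0.0, -0.0], 'effort': [-0.0, -39.491, -37.136, -0.0, 0.004, -0.0], 'tool_pos': [0.222, 0.584, 0.303], 'tool_rot': [-0.568, -3.089, 0.003], 'contact_force': [0.449, -0.071, -0.384], 'wrist_torque': [0.027, -0.072, -0.064], 'grip_force': 0.0, 'opening': 0.085} 0.0726
```

View pics/top0.png

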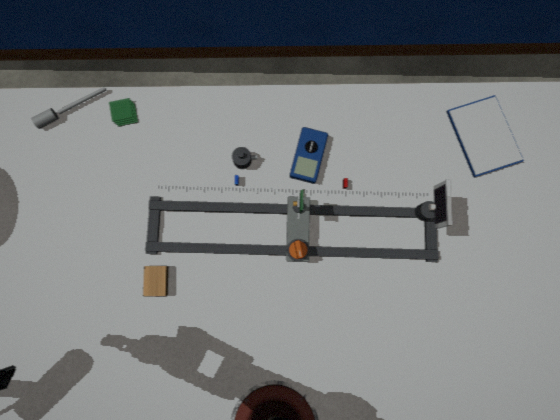

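View pics/scene0.png

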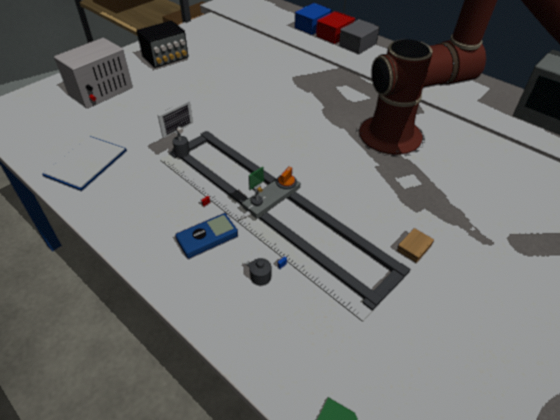

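The top view shows the knob at about (298,250), the red marker at (345,183), the blue marker at (237,180), and the bars running nearly level. I'll measure these by colour and turn them into world positions.

```bash
cat > h.py <<'E'
import numpy as np, cv2
from station import ctrl, vision
def cam(n):
    d=vision.get_image(n); h=d["image"].shape[0]
    d["f"]=h/2/np.tan(np.radians(d["vertical_fov"]/2)); d["R"]=np.array(d["R"]); d["t"]=np.array(d["t"]); return d
def back(d,uv,z):
    uv=np.atleast_2d(uv).astype(float)
    r=np.c_[(uv[:,0]-d["cx"])/d["f"],(uv[:,1]-d["cy"])/d["f"],np.ones(len(uv))]@d["R"]
    c=-d["R"].T@d["t"]; return c+r*((z-c[2])/r[:,2])[:,None]
def proj(d,X):
    p=np.atleast_2d(X)@d["R"].T+d["t"]; return np.c_[p[:,0]/p[:,2]*d["f"]+d["cx"],p[:,1]/p[:,2]*d["f"]+d["cy"]]
def hsv(d): return cv2.cvtColor(d["image"],cv2.COLOR_BGR2HSV)
def mask(d,lo,hi,box):
    m=cv2.inRange(hsv(d),lo,hi); k=np.zeros_like(m); x0,y0,x1,y1=box; k[y0:y1,x0:x1]=m[y0:y1,x0:x1]
    return np.argwhere(k)[:,::-1]
E
python3 - <<'E'
from h import *
d=cam("top")
# bars: dark pixels per column
g=d["image"].max(2).astype(int)
for nm,r0,r1 in (("rear",195,222),("front",236,264)):
    P=[]
    for c in list(range(170,280,3))+list(range(318,408,3)):
        rows=np.arange(r0,r1); w=np.clip(150-g[r0:r1,c],0,None)
        P.append((c,(rows*w).sum()/w.sum()))
    X=back(d,P,0.022); k=np.polyfit(X[:,1],X[:,0],1); print(nm,k,np.std(X[:,0]-np.polyval(k,X[:,1])))
red=np.r_[mask(d,(0,120,60),(8,255,255),(335,172,356,195)),mask(d,(172,120,60),(180,255,255),(335,172,356,195))]
print("red",len(red),red.mean(0),red.min(0),red.max(0),back(d,red.mean(0),0.02))
b=mask(d,(105,120,60),(130,255,255),(228,172,246,190)); print("blue",len(b),b.mean(0),back(d,b.mean(0),.02))
o=mask(d,(3,150,40),(20,255,255),(280,232,318,270)); print("knob",len(o),o.mean(0),o.min(0),o.max(0),back(d,o.mean(0),.062))
gr=mask(d,(40,60,30),(90,255,255),(285,180,320,225)); print("glass",len(gr),gr.min(0),gr.max(0))
i=d["image"]; 
cv2.imwrite("pics/c.png",cv2.resize(i[170:275,255:360],None,fx=5.5,fy=5.5,interpolation=cv2.INTER_CUBIC))
E
```

```text
rear [0.04376834 0.57103699] 0.0010406621211105664
front [0.04424487 0.45748409] 0.0005896528915814512
red 38 [345.28947368 182.71052632] [343 178] [347 187] [[ 0.64144976 -0.2080436   0.02      ]]
blue 31 [236.25806452 179.35483871] [[0.65582795 0.09735824 0.02      ]]
knob 239 [297.68619247 249.10460251] [289 240] [306 258] [[ 0.45592591 -0.06699143  0.062     ]]
glass 66 [299 190] [303 212]
```

View pics/c.png

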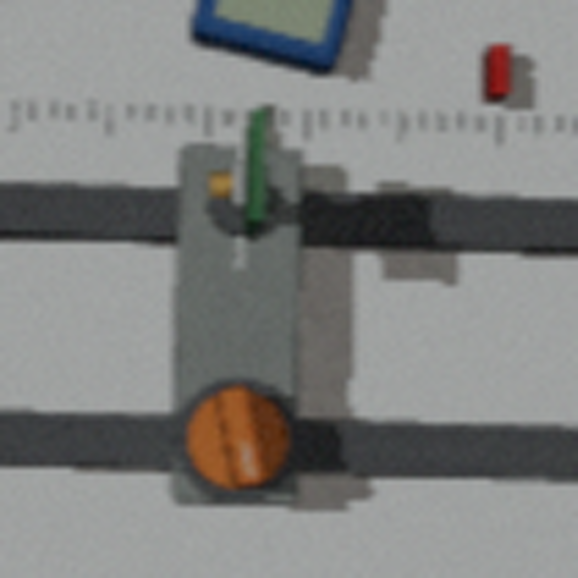

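The crop shows the knob bar lying nearly across the bars, from (233,388) to (247,487), so it is at the tight stop. The bench yaw is about -0.044 rad. The red marker is on the -y side, about 0.14 m away. I'm moving over the knob.

Request:
drive_tool:
  rows:
    - [[-0.0225, -0.0262, 0], 0]
    - [[-0.0225, -0.0262, 0], 0]
    - [[-0.0225, -0.0262, 0], 0]
    - [[-0.0225, -0.0262, 0], 0]
    - [[-0.0225, -0.0262, 0], 0]
    - [[-0.0225, -0.0262, 0], 0]
    - [[-0.0225, -0.0262, 0], 0]
    - [[-0.0225, -0.0262, 0], 0]
    - [[-0.0225, -0.0262, 0], 0]
    - [[-0.0225, -0.0262, 0], 0]

```text
t: 1.15
tool_pos: [0.3395, 0.2578, 0.3036]
tool_rot: [-0.568, -3.09, 0.0]
contact_force: [-0.2, 0.3, -0.6]
opening: 0.0854
grip_force: 0.0
```

Request:
drive_tool:
  rows:
    - [[-0.0225, -0.0262, 0], 0]
    - [[-0.0225, -0.0262, 0], 0]
    - [[-0.0225, -0.0262, 0], 0]
    - [[-0.0225, -0.0262, 0], 0]
    - [[-0.0225, -0.0262, 0], 0]
    - [[-0.0225, -0.0262, 0], 0]
    - [[-0.0225, -0.0262, 0], 0]
    - [[-0.0225, -0.0262, 0], 0]
    - [[-0.0225, -0.0262, 0], 0]
    - [[-0.0225, -0.0262, 0], 0]

```text
t: 2.15
tool_pos: [0.4566, -0.0672, 0.3036]
tool_rot: [-0.569, -3.09, -0.0]
contact_force: [0.6, 0.3, 0.2]
opening: 0.0856
grip_force: 0.0
```

Request:
drive_tool:
  rows:
    - [[0, 0, 0], 0.145]
    - [[0, 0, 0], 0.145]
    - [[0, 0, 0], 0.145]
    - [[0, 0, 0], 0.145]
    - [[0, 0, 0], 0.145]
    - [[0, 0, 0], 0.145]
    - [[0, 0, 0], 0.145]
    - [[0, 0, 0], 0.145]
    - [[0, 0, 0], 0.145]
    - [[0, 0, 0], 0.145]

```text
t: 3.15
tool_pos: [0.4563, -0.0657, 0.3035]
tool_rot: [-2.48, -1.928, 0.001]
contact_force: [0.1, -0.5, 0.3]
opening: 0.0854
grip_force: 0.0
```

Request:
drive_tool:
  rows:
    - [[0, 0, 0], 0.145]
    - [[0, 0, 0], 0.145]
    - [[0, 0, 0], 0.145]
    - [[0, 0, 0], 0.145]
    - [[0, 0, 0], 0.145]
    - [[0, 0, 0], 0.145]
    - [[0, 0, 0], 0.145]
    - [[0, 0, 0], 0.145]
    - [[0, 0, 0], 0]
    - [[0, 0, 0], 0]

```text
t: 4.15
tool_pos: [0.4563, -0.0657, 0.3037]
tool_rot: [-3.13, -0.268, 0.001]
contact_force: [1.2, 1.1, 0.3]
opening: 0.0855
grip_force: 0.0
```

```bash
cat >> h.py <<'E'
from scipy.spatial.transform import Rotation as Ro
def tool():
    o=ctrl.get_obs(); R=Ro.from_rotvec(o["tool_rot"]).as_matrix(); return np.array(o["tool_pos"]),R,np.arctan2(R[1,1],R[0,1]),o
def rel(X,az=None):
    p,R,a,o=tool(); s=R.T@(np.array(X)-p); print("pos",p.round(4),"az",round(a,4),"q",np.round(o["q"],2)," shift",s.round(4), "turn",None if az is None else round((a-az+np.pi)%(2*np.pi)-np.pi,4))
E
python3 - <<'E'
from h import *
rel((0.456,-0.067,0.142),-1.43)
d=cam("wrist"); cv2.imwrite("pics/w1.png",d["image"]); np.savez("w1.npz",**d)
print(proj(d,[(0.456,-0.067,0.062),(.456,-.067,.085)]))
E
```

```text
pos [ 0.4563 -0.0657  0.3037] az -1.4 q [-0.3  -0.36  1.98  0.    1.52  1.1 ]  shift [-0.0005  0.0012  0.1617] turn 0.03
[[280.46264515 189.37129153]
 [280.60214321 195.09470373]]
```

View pics/w1.png

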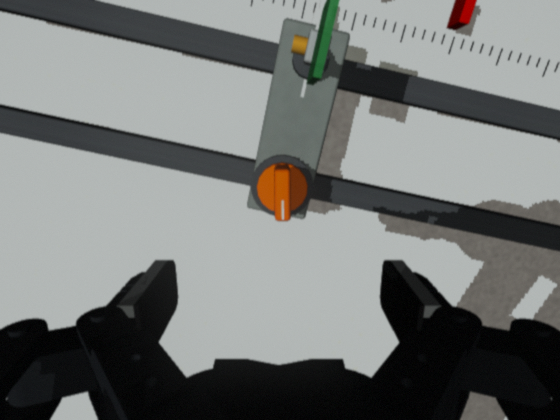

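The wrist view shows the knob disc centred near (282,187) and the bar running down to (283,220). I'll refine the knob centre and bar angle from this view.

```bash
python3 - <<'E'
from h import *
d=dict(np.load("w1.npz")); 
H=hsv(d); o=mask(d,(3,150,40),(20,255,255),(240,140,330,230))
V=H[o[:,1],o[:,0],2]; print(np.percentile(V,[5,20,35,50,65,80,95]))
k=np.zeros(H.shape[:2],np.uint8); k[o[:,1],o[:,0]]=255
# disc edge: left/right most pixels per row 165-205
for r in range(160,222,5):
    c=o[o[:,1]==r,0]; print(r,c.min() if len(c) else None,c.max() if len(c) else None, H[r,255:312:3,2].tolist())
E
```

```text
[ 84. 106. 116. 173. 181. 182. 183.]
160 None None [66, 109, 114, 75, 67, 68, 67, 66, 66, 65, 67, 67, 64, 66, 61, 78, 93, 112, 113]
165 271 293 [94, 91, 65, 66, 65, 94, 152, 98, 72, 76, 62, 99, 129, 60, 61, 62, 62, 57, 97]
170 264 300 [75, 66, 65, 131, 180, 182, 170, 146, 154, 153, 152, 112, 102, 107, 102, 59, 36, 38, 51]
175 260 303 [64, 66, 158, 182, 182, 182, 170, 181, 183, 181, 182, 150, 101, 107, 107, 106, 78, 37, 36]
180 258 305 [65, 133, 182, 182, 182, 182, 175, 182, 183, 182, 182, 152, 100, 107, 106, 107, 107, 55, 36]
185 257 307 [65, 176, 183, 182, 183, 182, 175, 180, 182, 182, 184, 152, 98, 108, 107, 105, 106, 94, 36]
190 257 306 [67, 173, 183, 184, 182, 181, 175, 181, 181, 182, 184, 153, 101, 107, 107, 107, 107, 90, 36]
195 258 306 [66, 148, 182, 182, 183, 183, 174, 181, 183, 182, 182, 153, 99, 107, 109, 109, 108, 63, 36]
200 260 303 [77, 67, 165, 183, 183, 182, 176, 182, 182, 180, 181, 155, 102, 106, 109, 108, 79, 38, 64]
205 264 299 [113, 83, 70, 124, 182, 183, 175, 182, 181, 178, 183, 156, 101, 107, 105, 61, 38, 49, 105]
210 272 291 [172, 149, 126, 81, 66, 104, 143, 180, 182, 178, 181, 156, 77, 54, 41, 47, 59, 82, 119]
215 275 289 [183, 181, 183, 182, 181, 165, 129, 178, 184, 178, 182, 156, 74, 84, 111, 108, 93, 162, 182]
220 None None [183, 183, 184, 182, 182, 181, 182, 168, 159, 155, 154, 154, 179, 182, 182, 179, 178, 183, 183]
```

```bash
python3 - <<'E'
from h import *
d=dict(np.load("w1.npz"))
print(back(d,(281.6,187.6),.062))
p=back(d,[(281.6,172),(281.6,217)],.092); v=p[1]-p[0]; print(p, np.arctan2(-v[1],-v[0]))
g=d["image"][:,:,1].astype(int)
H=hsv(d)[:,:,2].astype(int)
# right edge of the bar top: bright->side shading
for r in (172,180,190,200,208,214): print(r,H[r,268:296].tolist())
c=back(d,(281.6,187.6),.062)[0]
rel((c[0],c[1],.142),-1.4)
E
```

```text
[[ 0.45783676 -0.06775423  0.062     ]]
[[ 0.4771499  -0.06413432  0.092     ]
 [ 0.43872739 -0.07082327  0.092     ]] 0.17236192112017865
172 [182, 181, 184, 182, 181, 174, 156, 172, 180, 180, 182, 181, 180, 181, 179, 179, 180, 180, 179, 170, 144, 112, 92, 103, 105, 106, 106, 108]
180 [182, 181, 182, 183, 182, 175, 156, 174, 182, 183, 181, 183, 182, 181, 182, 182, 183, 182, 183, 176, 152, 119, 93, 100, 104, 107, 107, 108]
190 [182, 183, 181, 184, 183, 175, 159, 174, 181, 182, 183, 181, 183, 182, 182, 182, 182, 184, 183, 178, 153, 120, 92, 101, 107, 108, 107, 108]
200 [182, 182, 182, 182, 184, 176, 162, 174, 182, 182, 183, 182, 182, 181, 180, 179, 180, 181, 182, 175, 155, 120, 95, 102, 107, 108, 106, 108]
208 [143, 162, 175, 178, 183, 174, 157, 172, 181, 183, 183, 182, 183, 181, 178, 178, 181, 183, 182, 176, 155, 124, 96, 99, 103, 102, 99, 88]
214 [159, 140, 125, 114, 98, 85, 105, 159, 179, 183, 183, 183, 182, 180, 179, 179, 181, 182, 182, 177, 156, 122, 81, 58, 64, 66, 62, 68]
pos [ 0.4564 -0.0657  0.3037] az -1.4005 q [-0.3  -0.36  1.98  0.    1.52  1.1 ]  shift [0.0011 0.0023 0.1617] turn -0.0005
```

Request:
drive_tool:
  rows:
    - [[0.001, 0.002, 0.0162], 0]
    - [[0, 0, 0.0162], 0]
    - [[0, 0, 0.0162], 0]
    - [[0, 0, 0.0162], 0]
    - [[0, 0, 0.0162], 0]
    - [[0, 0, 0.0162], 0]
    - [[0, 0, 0.0162], 0]
    - [[0, 0, 0.0162], 0]
    - [[0, 0, 0.0162], 0]
    - [[0, 0, 0.0159], 0]

```text
t: 5.2
tool_pos: [0.4572, -0.0673, 0.1406]
tool_rot: [-3.13, -0.265, 0.002]
contact_force: [0.2, -1.3, 0.2]
opening: 0.0856
grip_force: 0.0
```

Request:
drive_tool:
  rows:
    - [[0, 0, 0], 0]
    - [[0, 0, 0], 0]
    - [[0, 0, 0], 0]
    - [[0, 0, 0], 0]
    - [[0, 0, 0], 0]
    - [[0, 0, 0], 0]
    - [[0, 0, 0], 0]
    - [[0, 0, 0], 0]
    - [[0, 0, 0], 0]
    - [[0, 0, 0], 0]
  jaw: 1
  grip_force: 30

```text
t: 6.2
tool_pos: [0.4584, -0.0681, 0.1432]
tool_rot: [3.129, 0.264, 0.002]
contact_force: [-1.1, -4.1, 6.1]
opening: 0.0133
grip_force: 35.0
```

Request:
drive_tool:
  rows:
    - [[0, 0, 0], -0.1]
    - [[0, 0, 0], -0.1]
    - [[0, 0, 0], -0.1]
    - [[0, 0, 0], -0.1]
    - [[0, 0, 0], -0.1]
    - [[0, 0, 0], -0.1]
    - [[0, 0, 0], -0.1]
    - [[0, 0, 0], 0]
    - [[0, 0, 0], 0]

```text
t: 7.1
tool_pos: [0.4578, -0.0671, 0.1431]
tool_rot: [-2.849, -1.32, 0.0]
contact_force: [-4.1, 0.4, 8.6]
opening: 0.0136
grip_force: 35.2
```

Request:
drive_tool:
  rows:
    - [[0, 0, 0], -0.1]
    - [[0, 0, 0], -0.1]
    - [[0, 0, 0], -0.1]
    - [[0, 0, 0], -0.1]
    - [[0, 0, 0], -0.1]
    - [[0, 0, 0], -0.1]
    - [[0, 0, 0], -0.02]
    - [[0, 0, 0], 0]
    - [[0, 0, 0], 0]
    - [[0, 0, 0], 0]

```text
t: 8.1
tool_pos: [0.4569, -0.0668, 0.1431]
tool_rot: [-2.308, -2.124, 0.002]
contact_force: [-8.8, 2.2, 14.3]
opening: 0.0133
grip_force: 35.8
```

```bash
python3 - <<'E'
from h import *
p,R,a,o=tool(); print(p,a,o["wrist_torque"],o["contact_force"])
d=cam("top"); np.savez("t2.npz",**d)
d=cam("wrist"); cv2.imwrite("pics/w2.png",d["image"]); np.savez("w2.npz",**d)
E
```

```text
[ 0.45691749 -0.06677905  0.1430628 ] -0.08326494093615916 [0.30006836 1.39824731 0.02933909] [-8.78957419  2.21812024 14.28996532]
```

View pics/w2.png

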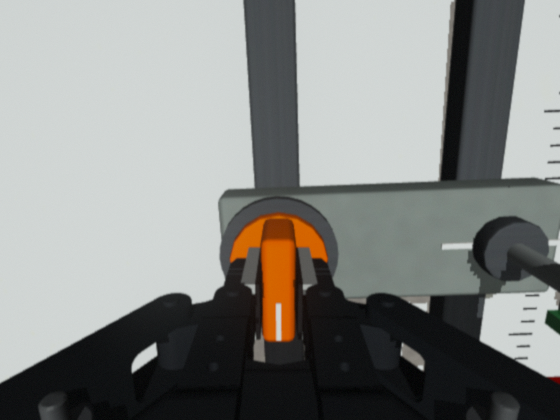

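The wrist view shows the bar gripped and lying along the bench bars, so the knob is at about 0.04 rad and the carriage is free. Now I'll drag the carriage by the knob towards the red marker.

Request:
drive_tool:
  rows:
    - [[-0.006, 0.0002, -0.001], 0]
    - [[-0.0125, 0.0005, 0], 0]
    - [[-0.0125, 0.0005, 0], 0]
    - [[-0.0125, 0.0005, 0], 0]
    - [[-0.0125, 0.0005, 0], 0]
    - [[-0.0125, 0.0005, 0], 0]
    - [[-0.0125, 0.0005, 0], 0]
    - [[-0.0125, 0.0005, 0], 0]
    - [[-0.0125, 0.0005, 0], 0]
    - [[-0.006, 0.0002, 0], 0]

```text
t: 9.2
tool_pos: [0.452, -0.1793, 0.1431]
tool_rot: [-2.309, -2.123, 0.0]
contact_force: [-4.9, 3.2, 8.0]
opening: 0.0132
grip_force: 35.1
```

```bash
python3 - <<'E'
from h import *
p,R,a,o=tool(); print(p,a,o["wrist_torque"],o["contact_force"])
for n in ("top","scene","wrist"):
    d=cam(n); np.savez(n+"3.npz",**d)
    if n=="top": i1=cv2.resize(d["image"][170:250,305:375],None,fx=7,fy=7,interpolation=cv2.INTER_CUBIC)
    if n=="wrist": cv2.imwrite("pics/w3.png",d["image"])
    if n=="scene":
        u=proj(d,(0.641,-.2,.03))[0].astype(int); print(u)
        i2=cv2.resize(d["image"][u[1]-40:u[1]+40,u[0]-15:u[0]+15],None,fx=7,fy=7,interpolation=cv2.INTER_CUBIC)
cv2.imwrite("pics/c3.png",np.hstack([i1,i2]))
E
```

```text
[ 0.45197153 -0.17926796  0.14310011] -0.0839891893465563 [0.42154689 0.82679607 0.05802273] [-4.88988855  3.1679356   8.03325221]
[207 197]
```

View pics/c3.png

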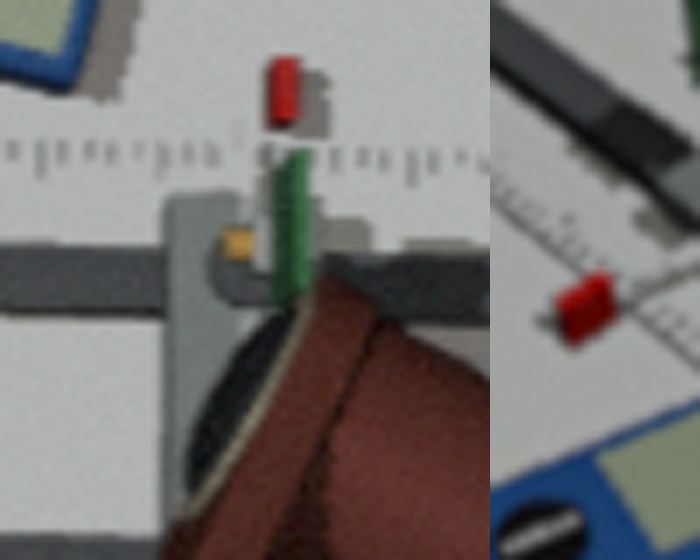

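View pics/w3.png

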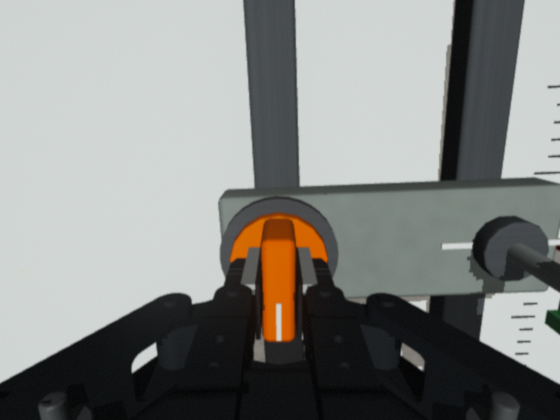

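In the top crop the red marker centre is at about (284,92) and the saddle's left edge at about x=165. The carriage still has a little way to go. I'll fit the marker silhouette and the saddle edge with models in the same image.

```bash
cat > fit.py <<'E'
from h import *
from scipy.optimize import least_squares
yaw=-0.044; ex=np.array([np.cos(yaw),np.sin(yaw)]); ey=np.array([-np.sin(yaw),np.cos(yaw)])
O=np.array([0.571,0.0])  # on rear bar centre line
def B(x,y,z): p=O+x*ex+y*ey; return [p[0],p[1],z]
S0=O@ey
def redfit(d,box,zs=(0,.026)):
    H=hsv(d).astype(int); im=d["image"].astype(float); x0,y0,x1,y1=box
    w=np.clip(im[...,2]-np.maximum(im[...,0],im[...,1])-25,0,60)[y0:y1,x0:x1]/60   # soft redness
    yy,xx=np.mgrid[y0:y1,x0:x1]; c=np.array([(xx*w).sum(),(yy*w).sum()])/w.sum()
    def cen(p):
        pts=proj(d,[B(p[0]+a,p[1]+b,z) for a in(-.013,.013) for b in(-.005,.005) for z in zs]).astype(np.float32)
        M=cv2.moments(cv2.convexHull(pts)); return np.array([M["m10"]/M["m00"],M["m01"]/M["m00"]])
    r=least_squares(lambda p:cen(p)-c,[.078,-.2]); return c,w.sum(),r.x
def saddle(d,xs,z=.048):
    # +y edge of the saddle's upper face, from the top picture: grey step along rows
    g=cv2.cvtColor(d["image"],cv2.COLOR_BGR2GRAY).astype(float); out=[]
    for x in xs:
        S=np.arange(-.30,.05,.0005)+.03
        P=proj(d,[B(x,s,z) for s in S]).astype(np.float32)
        v=cv2.remap(g.astype(np.float32),P[:,0].copy(),P[:,1].copy(),cv2.INTER_LINEAR).ravel()
        out.append((S,cv2.GaussianBlur(v[:,None],(1,9),0).ravel()))
    return out
E
python3 - <<'E'
from fit import *
d=dict(np.load("top3.npz")); print("top",redfit(d,(335,172,356,195)))
e=dict(np.load("scene3.npz")); print("scene",redfit(e,(195,185,220,215)))
t2=dict(np.load("t2.npz")); print("top2",redfit(t2,(335,172,356,195)))
p,R,a,o=tool()
for nm,D in (("start-ish",t2),("now",d)):
    for (S,v),x in zip(saddle(D,(-.05,-.04,-.03)),(-.05,-.04,-.03)):
        gr=np.gradient(v); i=np.argmax(gr); print(nm,x,"edge y-.03 =",round(S[i]-.03,4),gr[i], v[i-12:i+12:4].round())
print("tool s", (p[:2]-O)@ey, "x",(p[:2]-O)@ex, "start tool s",(np.array([.4569,-.0668])-O)@ey)
E
```

```text
top (array([345.23931624, 182.32288699]), np.float64(35.1), array([ 0.08213096, -0.20577366]))
scene (array([205.40135615, 200.12463675]), np.float64(51.61666666666667), array([ 0.07856173, -0.2070535 ]))
top2 (array([345.2430622 , 182.33588517]), np.float64(34.833333333333336), array([ 0.07680096, -0.20457772]))
start-ish -0.05 edge y-.03 = -0.0425 11.307922 [ 33.  34.  60. 101. 142. 166.]
start-ish -0.04 edge y-.03 = -0.047 11.2966 [ 38.  27.  37.  74. 118. 153.]
start-ish -0.03 edge y-.03 = -0.0525 9.372551 [ 69.  56.  74. 109. 142. 163.]
now -0.05 edge y-.03 = -0.182 8.526882 [108. 101. 106. 131. 161. 175.]
now -0.04 edge y-.03 = -0.182 8.073517 [107.  99. 107. 131. 160. 173.]
now -0.03 edge y-.03 = -0.1815 7.896347 [105. 100. 111. 139. 164. 175.]
tool s -0.18481811768175935 x -0.11103034479332304 start tool s -0.07175412827259461
```

```bash
sed -i 's/,\[.078,-.2\])/,[.078,-.2],diff_step=.05)/; s/\.astype(np.float32)\n        M/\n        M/' fit.py; python3 - <<'E'
from fit import *
for n,b in (("top3",(335,172,356,195)),("t2",(335,172,356,195)),("scene3",(195,185,220,215))):
    d=dict(np.load(n+".npz")); print(n,redfit(d,b))
p,R,a,o=tool(); dl=-0.021*ey
print(R.T@np.r_[dl,0])
E
```

```text
top3 (array([345.23931624, 182.32288699]), np.float64(35.1), array([ 0.08213131, -0.20578832]))
t2 (array([345.2430622 , 182.33588517]), np.float64(34.833333333333336), array([ 0.08209411, -0.20579887]))
scene3 (array([205.40135615, 200.12463675]), np.float64(51.61666666666667), array([ 0.07856169, -0.20705356]))
[-2.09833883e-02  8.35036539e-04 -1.13174553e-05]
```

Request:
drive_tool:
  rows:
    - [[-0.005, 0.0002, 0], 0]
    - [[-0.006, 0.0002, 0], 0]
    - [[-0.006, 0.0002, 0], 0]
    - [[-0.004, 0.0002, 0], 0]
    - [[0, 0, 0], 0]
    - [[0, 0, 0], 0]

```text
t: 9.95
tool_pos: [0.4511, -0.2002, 0.1431]
tool_rot: [-2.31, -2.125, 0.002]
contact_force: [-6.1, -0.5, 6.4]
opening: 0.0135
grip_force: 34.8
```

Request:
drive_tool:
  rows:
    - [[0, 0, 0], 0]
    - [[0, 0, 0], 0]
    - [[0, 0, 0], 0]
    - [[0, 0, 0], 0]
    - [[0, 0, -0.02], 0]
    - [[0, 0, -0.04], 0]
    - [[0, 0, -0.045], 0]
    - [[-0.01, 0, -0.045], 0]
    - [[-0.01, 0, -0.01], 0]
    - [[0, 0, 0], 0]
  jaw: 0

```text
t: 10.95
tool_pos: [0.4511, -0.2217, 0.306]
tool_rot: [2.309, 2.122, 0.002]
contact_force: [1.6, -0.2, -0.8]
opening: 0.0852
grip_force: 0.0
```

```bash
python3 - <<'E'
from fit import *
p,R,a,o=tool(); print(p,a,(p[:2]-O)@ey)
d=cam("wrist"); np.savez("w4.npz",**d); cv2.imwrite("pics/w4.png",d["image"])
print(proj(d,[B(.078,-.206,.026),B(.061,-.206,.029),B(-.115,-.206,.062)]).round(1))
E
```

```text
[ 0.45111237 -0.22171287  0.30604033] -0.08408993313286434 -0.22677163934114936
[[460.2 152.4]
 [444.9 153.4]
 [270.3 165.7]]
```

View pics/w4.png

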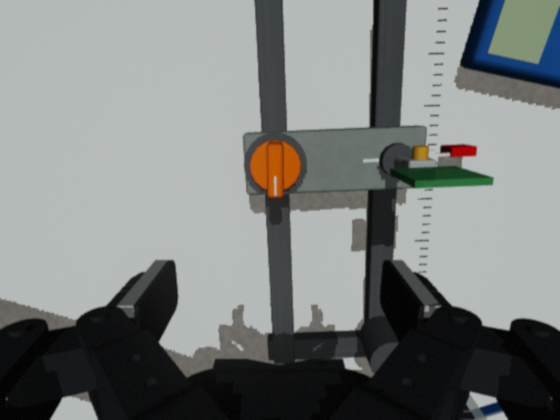

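The wrist view shows the red marker at (458,151) and the white pointer reaching out to about (446,155) beside it. I'll zoom in and measure.

```bash
python3 - <<'E'
from fit import *
d=dict(np.load("w4.npz")); i=d["image"]
cv2.imwrite("pics/c4.png",cv2.resize(i[135:175,415:485],None,fx=10,fy=10,interpolation=cv2.INTER_CUBIC))
print(redfit(d,(436,138,484,164)))
c,_,_=redfit(d,(436,138,484,164))
g=cv2.cvtColor(i,cv2.COLOR_BGR2GRAY)
for u in (437,439,441,443): print(u,g[146:166,u].tolist())
# saddle: upper (+y) and lower (-y) edges at bench x -0.04
for x in (-.05,-.04,-.03):
    S=np.arange(-.27,-.14,.001); P=proj(d,[B(x,s,.048) for s in S]).astype(np.float32)
    v=cv2.remap(g.astype(np.float32),P[:,:1].copy(),P[:,1:].copy(),cv2.INTER_LINEAR).ravel(); gr=np.gradient(v)
    h=len(S)//2; print(x,S[h:][np.argmax(gr[h:])],S[:h][np.argmax(np.abs(gr[:h]))],v[::4].round().astype(int).tolist())
E
```

```text
(array([462.26628386, 150.38727452]), np.float64(287.35), array([ 0.08604257, -0.20553931]))
437 [185, 185, 186, 184, 185, 182, 173, 172, 182, 184, 179, 175, 173, 171, 166, 148, 120, 110, 114, 111]
439 [177, 170, 168, 166, 166, 164, 159, 163, 180, 180, 157, 121, 107, 103, 103, 104, 105, 103, 101, 91]
441 [71, 45, 31, 29, 29, 38, 77, 136, 176, 173, 146, 115, 102, 100, 101, 103, 102, 102, 101, 94]
443 [37, 13, 11, 11, 15, 31, 80, 139, 177, 173, 144, 114, 105, 105, 106, 105, 106, 106, 104, 91]
-0.05 -0.17599999999999993 -0.253 [185, 186, 185, 185, 170, 103, 107, 110, 108, 98, 111, 109, 109, 109, 110, 110, 110, 109, 110, 108, 112, 112, 112, 102, 182, 185, 185, 185, 185, 185, 185, 186, 186]
-0.04 -0.17499999999999993 -0.253 [185, 185, 185, 184, 168, 105, 103, 103, 108, 95, 110, 109, 108, 109, 110, 110, 108, 108, 110, 111, 113, 112, 111, 102, 181, 186, 185, 185, 185, 185, 185, 185, 185]
-0.03 -0.17599999999999993 -0.254 [109, 115, 185, 185, 147, 109, 108, 105, 110, 98, 111, 110, 110, 110, 110, 107, 110, 111, 110, 107, 110, 111, 109, 102, 182, 185, 186, 186, 185, 186, 185, 187, 186]
```

View pics/c4.png

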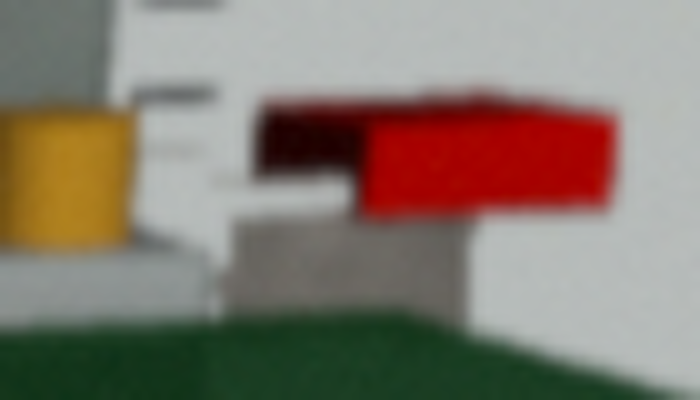

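```bash
python3 - <<'E'
from fit import *
d=dict(np.load("w4.npz")); f=lambda cx,cy:(415+cx/10-.45,135+cy/10-.45)
for nm,pt,z in (("redTL",f(366,119),.026),("redBL",f(362,217),.026),("redTR",f(615,113),.026),("redBR",f(611,208),.026),("ptr tip top/bot",f(345,180),.030),("ptr",f(345,213),.030)):
    X=back(d,pt,z)[0]; print(nm,((X[:2]-O)@ex).round(4),((X[:2]-O)@ey).round(4))
X=back(d,(275.5,166),.062)
p,R,a,o=tool(); 
g=mask(d,(3,150,40),(20,255,255),(230,120,320,205)); 
for c in range(252,300,4):
    r=g[g[:,0]==c,1]; print(c,r.min(),r.max(),end="; ") if len(r) else None
E
```

```text
redTL 0.0681 -0.1996
redBL 0.0687 -0.2095
redTR 0.0934 -0.2
redBR 0.0941 -0.2097
ptr tip top/bot 0.0646 -0.2051
ptr 0.0649 -0.2085
252 154 176; 256 149 182; 260 145 186; 264 142 188; 268 141 196; 272 140 197; 276 140 197; 280 141 197; 284 141 189; 288 144 187; 292 146 184; 296 151 180;
```

The marker's middle is at y = -0.2047 and the pointer is at about -0.2065. That is within tolerance, but it needs about +1.5 mm. I'll regrip, nudge it and tighten.

Request:
drive_tool:
  rows:
    - [[0.01, 0, 0], 0]
    - [[0.0115, 0, 0], 0]
    - [[0, 0, 0.02], 0]
    - [[0, 0, 0.03], 0]
    - [[0, 0, 0.03], 0]
    - [[0, 0, 0.03], 0]
    - [[0, 0, 0.03], 0]
    - [[0, 0, 0.02], 0]
    - [[0, 0, 0.002], 0]
    - [[0, 0, 0], 0]

```text
t: 12.0
tool_pos: [0.4515, -0.1978, 0.1401]
tool_rot: [-2.309, -2.127, 0.001]
contact_force: [-0.5, 0.3, -0.1]
opening: 0.0855
grip_force: 0.0
```

Request:
drive_tool:
  rows:
    - [[0, 0, 0], 0]
    - [[0, 0, 0], 0]
    - [[0, 0, 0], 0]
    - [[0, 0, 0], 0]
    - [[0, 0, 0], 0]
    - [[0, 0, 0], 0]
    - [[0, 0, 0], 0]
    - [[0, 0, 0], 0]
    - [[0, 0, 0], 0]
  jaw: 1

```text
t: 12.9
tool_pos: [0.4513, -0.1991, 0.1419]
tool_rot: [-2.31, -2.126, 0.004]
contact_force: [-5.9, 1.4, 7.8]
opening: 0.0134
grip_force: 33.2
```

Request:
drive_tool:
  rows:
    - [[0.0015, 0, 0], 0]
    - [[0, 0, 0], 0]
    - [[0, 0, 0], 0]
    - [[0, 0, 0], 0]
    - [[0, 0, 0], 0]

```text
t: 13.4
tool_pos: [0.4513, -0.1981, 0.1419]
tool_rot: [-2.31, -2.127, 0.005]
contact_force: [-7.5, -0.4, 6.3]
opening: 0.0131
grip_force: 33.1
```

Request:
drive_tool:
  rows:
    - [[0, 0, 0], 0.1]
    - [[0, 0, 0], 0.1]
    - [[0, 0, 0], 0.1]
    - [[0, 0, 0], 0.1]
    - [[0, 0, 0], 0.1]
    - [[0, 0, 0], 0.1]
    - [[0, 0, 0], 0.1]
    - [[0, 0, 0], 0]
    - [[0, 0, 0], 0]

```text
t: 14.3
tool_pos: [0.4528, -0.1981, 0.1419]
tool_rot: [2.898, 1.207, 0.002]
contact_force: [2.2, -2.1, 1.6]
opening: 0.0132
grip_force: 32.4
```

Request:
drive_tool:
  rows:
    - [[0, 0, 0], 0.1]
    - [[0, 0, 0], 0.1]
    - [[0, 0, 0], 0.1]
    - [[0, 0, 0], 0.1]
    - [[0, 0, 0], 0.1]
    - [[0, 0, 0], 0.1]
    - [[0, 0, 0], 0.06]
    - [[0, 0, 0], 0]
    - [[0, 0, 0], 0]
    - [[0, 0, 0], 0]

```text
t: 15.3
tool_pos: [0.4535, -0.1994, 0.1421]
tool_rot: [3.129, 0.203, 0.006]
contact_force: [5.9, -8.6, -3.7]
opening: 0.0133
grip_force: 31.9
```

Request:
drive_tool:
  rows:
    - [[0, 0, 0], 0]
    - [[0, 0, 0], 0]
    - [[0, 0, 0], 0]
    - [[0, 0, 0], 0]
    - [[0, 0, -0.02], 0]
    - [[0, 0, -0.03], 0]
    - [[0, 0, -0.04], 0]
    - [[0, 0, -0.04], 0]
    - [[0, 0, -0.02], 0]
    - [[0, 0, 0], 0]
  jaw: 0

```text
t: 16.3
tool_pos: [0.4535, -0.1982, 0.2956]
tool_rot: [3.131, 0.201, 0.01]
contact_force: [0.1, -0.1, -0.9]
opening: 0.0854
grip_force: 0.0
```

Request:
drive_tool:
  rows:
    - [[0, 0, 0], -0.136]
    - [[0, 0, 0], -0.136]
    - [[0, 0, 0], -0.136]
    - [[0, 0, 0], -0.136]
    - [[0, 0, 0], -0.136]
    - [[0, 0, 0], -0.136]
    - [[0, 0, 0], -0.136]
    - [[0, 0, 0], -0.136]
    - [[0, 0, 0], -0.136]
    - [[0, 0, 0], -0.136]

```text
t: 17.3
tool_pos: [0.4516, -0.197, 0.289]
tool_rot: [-2.303, -2.132, 0.001]
contact_force: [0.8, -0.1, 0.0]
opening: 0.0856
grip_force: 0.0
```

Request:
drive_tool:
  rows:
    - [[-0.01, 0, 0], 0]
    - [[-0.012, 0, 0], 0]
    - [[0, 0, -0.013], 0]
    - [[0, 0, 0], 0]
    - [[0, 0, 0], 0]

```text
t: 17.8
tool_pos: [0.4506, -0.2198, 0.3052]
tool_rot: [2.312, 2.125, 0.001]
contact_force: [-0.3, -0.2, 0.9]
opening: 0.0853
grip_force: 0.0
```

```bash
python3 - <<'E'
from fit import *
p,R,a,o=tool(); print(p,a,o["contact_force"])
d=cam("wrist"); np.savez("w5.npz",**d); i=d["image"]
u=proj(d,B(.074,-.206,.028))[0].astype(int); print(u)
z=lambda a,b,c,e,k:cv2.resize(i[a:b,c:e],None,fx=k,fy=k,interpolation=cv2.INTER_CUBIC)
x0,y0=u[0]-42,u[1]-18; print("crop origin",x0,y0)
A=z(y0,y0+32,x0,x0+70,10)
Bm=cv2.resize(i[110:220,220:500],(700,275)); cv2.imwrite("pics/c5.png",np.vstack([A,Bm]))
E
```

```text
[ 0.45064869 -0.21979933  0.3051983 ] -0.08400262772071108 [-0.2552174  -0.23442299  0.85029898]
[459 155]
crop origin 417 137
```

View pics/c5.png

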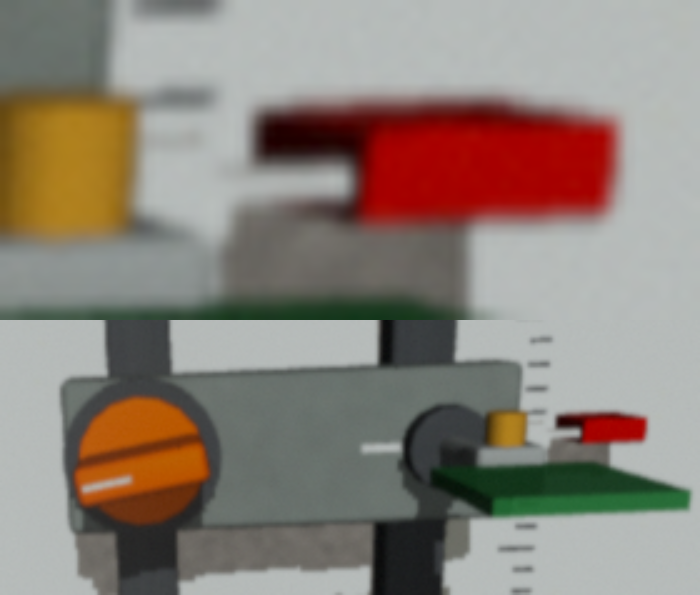

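The view shows the bar nearly across the bars, so the knob is at the tight stop. The pointer (crop rows 160–200) is opposite the middle of the red marker (rows 120–220), and nothing touches the robot. I'm handing in.

```bash
python3 -c "
from station import ctrl; print(ctrl.finish_job())"
```

```text
the job is handed in; nothing more can be done
None
```

The job is handed in: I freed the carriage, moved its pointer to within about 1 mm of the red marker's middle by my camera estimate, and turned the knob to its tight stop (about 1.4 rad); `finish_job()` returned no verdict, so I can't confirm it passed.

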